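# Rock the angle gauge on the honing rest to its mark

## Task

Pick up the angle gauge by its grip and rest the middle of its foot squarely across the taller hump of the honing rest, touching only that hump. Rock it there until its swinging pointer hangs still right on the mark tab, and finish while holding it so: pointer on the mark, foot pressed only lightly on the hump, gauge still in the gripper. Leave the other things on the counter where they are.

Things in the scene. Friction and masses are not known exactly. Their poses are not given: they have to be found in the camera images.
- gauge: Angle gauge, 340 to 560 g, standing upright. Origin: centre of the foot's underside; x out of the dial (roughly world +x at the start), y along the foot, z up. Aluminium foot 56 (x) x 150 (y) x 14, flat underside; on it a framed white dial 120 wide (y), x from -16 to +12, up to z = 128; on top a grip. Rigid but for the pointer.
- foot_middle (a point): The centre of the gauge foot's underside (same point as the gauge's origin).
- grip (a point): Middle of the gauge's black block grip, at gauge x = y = 0, z = 150. Flat-sided, 26 (x) x 30 (y), from z = 128 to 173. Held by the two faces that look along y (30 apart) it does not turn between the pads when rocked.
- pointer (a joint): Pendulum pointer, rad: hangs from a pivot at gauge (5, 0, 112), turns about the gauge's x, settles in about 1 s. 0 when the gauge is level; positive when the tip is towards the gauge's +y, so lowering the gauge's +y end by an angle raises the reading by that angle. Stops at +-0.6.
- mark (a joint): Where the mark tab stands, rad, same zero and sign as the pointer; the pointer is on the mark when the two values are equal. Fixed during the job, different each time, from 0.10 to 0.22 (always towards the gauge's +y).
- pointer_tip (a point): Tip of the dark pointer, 77 below its pivot.
- mark_tip (a point): Point where the pointer tip is when it is on the mark, 77 below the pivot along the tab's line. The tab is a small dark block 6 wide and 11 high, just below this point, in front of the dial.
- rest: Honing rest, fixed: wooden base 100 (x) x 150 (y) x 20 with two steel humps of unequal height side by side, each 70 long along x. Origin: on the counter under the taller hump; x along the humps (roughly world +x), y from the taller to the lower one. The base reaches from y = -57 to +93.
- tall_hump: The taller hump: round top of radius 25 (about a line along x), 50 wide. Origin: middle of its crest, 70 above the counter; axes as the rest's. Fixed and hard.
- low_hump: The lower hump, round top of radius 15, 30 wide. Origin: middle of its crest, 52 above the counter, 48 to the rest's +y of the taller one's. A foot lying on both humps slopes 0.37 rad, more than any mark asks.
- jar: Bystander: closed glass jar, 60 across, 70 high. Origin: centre of its underside.
- whetstone: Bystander: grey whetstone on a wooden board, 60 x 180 x 30. Origin: centre of its underside.
- brush: Bystander: small wooden-handled brush lying flat, 150 long. Origin: centre of its underside.
- bowl: Bystander: white bowl, 110 across, 45 high. Origin: centre of its underside.
- spray: Bystander: clear bottle with white cap, 64 across, 170 high. Origin: centre of its underside.
- cup: Bystander: steel cup, 72 across, 90 high. Origin: centre of its underside.
Not all that is in view belongs to the job. Leave any pink or turquoise look-alike of the rest alone.

How it is judged:
By the outcome, as a careful person would: the job done as asked, in the order asked, and still so for the second after the job is handed in, while the arm keeps its last pose, push and grip.
It also fails if it takes over 42 s, if anything falls off the work surface, if the arm or the gripper's body presses on something with over 40 N, if the wrist force passes 120 N, or if a joint passes its speed limit or range.

## Robot

A 6-joint arm with a two-finger parallel gripper is mounted at the origin on the work surface. World frame = base frame: x ahead of the robot, y to its left, z up, the work surface at z = 0. Lengths are in m, angles in rad, forces in N, time in s.
With the tool pointing down it reaches from about 0.3 to 0.775 m from the base axis. Payload 14.6 kg.
Tool frame: the origin (TCP) lies at the very end of the fingers, on their centre line; the grasp point (between the pads) lies 19 mm behind it (tcp_to_grasp is the x of the grasp point in the tool frame, in m); x points along the fingers, y is the direction in which the jaws open and shut, and the axes are right-handed (so a half turn about x gives the same grasp; the last joint's range is limited). The gripper opens to 85 mm and grips with 20 to 120 N. Pads are 22 mm wide; open, the fingers measure 114 mm over their backs; the gripper's body (76 mm by 85 mm) begins 54 mm behind the grasp point. The pads swing forward as they close: fully open they stand 13 mm farther back than shut.
Start: joints at [-1.34, 0.3, 1.521, -0, 1.321, -0.067], TCP at [0.161, -0.526, 0.231] pointing down, gripper open.
Joint ranges: [-3.03, 3.03], [-0.79, 2.21], [0.23, 2.52], [-1.04, 4.18], [0, 3.07], [-2.55, 2.55]. Speed limits (rad/s): [2.22, 2.22, 2.57, 3.14, 3.14, 3.14].

## Interface

Orientations are given as a unit quaternion [w, x, y, z].
In Python, from station import * gives the robot as it stands. The module is installed in compiled form; this text tells all that it offers.
- The arm moves only by the shell command python3 -m jog 'ROWS'. ROWS is JSON, a list of rows, each a list of 7 numbers: the shift along the tool's x, y, z in cm, then the turn, a rotation vector about the tool's x, y, z in rad, then the finger opening in cm, from 0 to 8.54. A call has 1 to 20 rows; each row is the pose to reach, as a shift and turn from the pose commanded when the call began, along the tool's axes at that moment; what a row does not reach only later rows make up. A row lasts 1/10 s, in which the tool goes at most 50 mm and 8.59 degrees, less where a joint would pass 70% of its speed; a pose out of reach is approached as far as the arm can. A call with a gripper value outside its range is refused whole. The fingers move at their own pace and stop on an object; the grip force is fixed at half the most. Time passes only in rows, so rows that repeat a pose let the fingers close. It gives the time, the measured TCP pose, the force and the opening at its end, in the units of the state.
- sense(): the state, without advancing time (a new reading comes with each control period).
- get_image(name): name is "scene" or "top"; returns (picture, depth): 420x560x3 uint8, red, green, blue; 420x560 float32, m along the optical axis (not along the pixel's ray), 0 where there is no reading.
- calibration(name): a dict with "intrinsics" (3x3 intrinsics, pixels), "T" (4x4, takes a point from camera to world coordinates). Camera axes: x right, y up, looking along -z (the intrinsics and any distortion apply to the point x, -y, -z); pixel columns grow to the right and rows downward; lengths in m; the calibration is good to about 2 mm. A picture is of the moment at which its call begins. calibration takes no time and is no camera call.
- finish_job(): hands the job in, once; it reports no verdict.
The state is a dict: "time": time; "joint_pos": joint angles; "qd": joint speeds; "joint_torque": joint torques, N m; "tool_pos": TCP position; "orientation": TCP orientation; "ft_force": force on the tool from outside, world axes, zero at the start; "torque": the same for the moment, N m; "gripper_width": opening from 0.0 (shut) to 1.0 (fully open).
Only numpy, scipy, OpenCV 4.12 (cv2) and the standard library are available. Lean on these libraries where they do the work, as an engineer would, in place of code of your own. Each camera call takes 0.05 s, during which the arm holds its last target.

## Working session

There is one attempt and no reset: what is moved stays moved. The work goes in short steps, Python scripts to look and compute and a shell command to move; the robot and the scene stay as the last step left them, time stands still between calls to the robot, and variables do not carry over. Pictures are saved under pics/ and viewed, and the job is handed in when it is done.

```bash
mkdir -p pics; cat > h.py <<'E'
from station import *
import numpy as np, cv2
def save(n,f,s=1,crop=None):
    im,d=get_image(n)
    np.savez('pics/'+f+'.npz',im=im,d=d)
    o=im[:,:,::-1]
    if crop: a,b,c,e=crop; o=o[a:b,c:e]
    o=cv2.resize(o,None,fx=s,fy=s,interpolation=cv2.INTER_CUBIC) if s!=1 else o
    cv2.imwrite('pics/'+f+'.png',o); return im,d
def pt(n,u,v,d):
    c=calibration(n);K=np.array(c['intrinsics']);T=np.array(c['T'])
    x=(u-K[0,2])/K[0,0]*d;y=(v-K[1,2])/K[1,1]*d
    return (T@np.array([x,-y,-d,1]))[:3]
def cloud(n,d):
    c=calibration(n);K=np.array(c['intrinsics']);T=np.array(c['T'])
    v,u=np.mgrid[:d.shape[0],:d.shape[1]]
    P=np.stack([(u-K[0,2])/K[0,0]*d,-(v-K[1,2])/K[1,1]*d,-d,np.ones_like(d)],-1)
    return (P@T.T)[...,:3]
def proj(n,p):
    c=calibration(n);K=np.array(c['intrinsics']);T=np.array(c['T'])
    q=np.linalg.inv(T)@np.append(p,1)
    return K[0,0]*q[0]/-q[2]+K[0,2], K[1,1]*-q[1]/-q[2]+K[1,2]
E
python3 - <<'E'
from h import *
for n in('scene','top'):
    save(n,n+'0'); c=calibration(n); print(n,{k:np.round(v,4).tolist() if k in('intrinsics','T') else v for k,v in c.items()})
print(sense())
E
```

```text
scene {'intrinsics': [[472.2284, 0.0, 278.2942], [0.0, 472.2284, 214.0387], [0.0, 0.0, 1.0]], 'T': [[-0.608, -0.4718, 0.6386, 1.2696], [0.794, -0.36, 0.4899, 0.5472], [-0.0013, 0.8048, 0.5935, 0.8031], [0.0, 0.0, 0.0, 1.0]]}
top {'intrinsics': [[511.6424, 0.0, 281.7109], [0.0, 511.6424, 211.9678], [0.0, 0.0, 1.0]], 'T': [[0.0112, 0.983, -0.1833, 0.2208], [-0.9999, 0.0101, -0.007, -0.0186], [-0.005, 0.1834, 0.983, 1.7931], [0.0, 0.0, 0.0, 1.0]]}
{'time': 0.1, 'joint_pos': array([-1.33959716e+00,  3.00432043e-01,  1.52150670e+00, -1.47318695e-05,
        1.32069316e+00, -6.66292195e-02]), 'qd': array([ 0.00151806, -0.00128243, -0.00093591, -0.00147542,  0.00218891,
        0.0017279 ]), 'joint_torque': array([ 4.29077454e-04, -5.44377995e+01, -3.62369156e+01, -8.74827310e-05,
        3.05828056e-03, -9.72183375e-05]), 'tool_pos': array([ 0.16132659, -0.52559551,  0.2307742 ]), 'orientation': array([-0.10454498, -0.69924554, -0.10527653,  0.699316  ]), 'ft_force': array([-0.26867814, -0.52989141, -0.22464191]), 'torque': array([ 0.02201306, -0.05390753, -0.06171079]), 'gripper_width': 0.9979958099809695}
```

View pics/scene0.png

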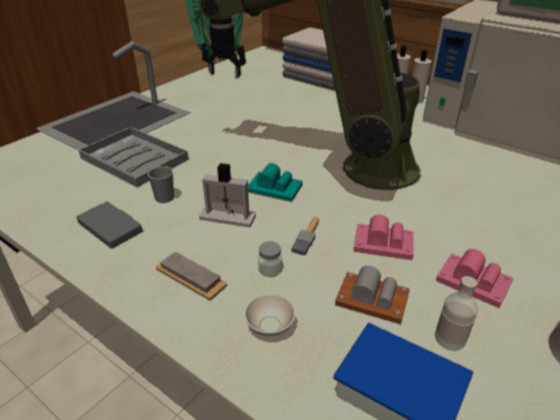

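View pics/top0.png

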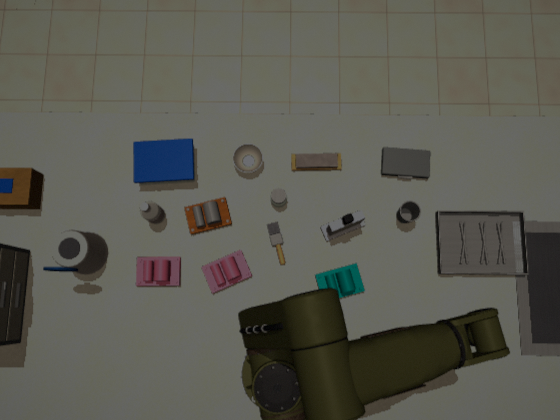

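The scene view shows the gauge at about (228,195), the brown rest at (373,290) and the pink and turquoise look-alikes. In the top view the gauge is at (343,225) and the rest at (208,215), with its taller hump on the right. Next I'll measure both.

```bash
python3 - <<'E'
from h import *
Z={n:np.load(f'pics/{n}0.npz') for n in('scene','top')}
for n in Z:
    d=Z[n]['d'];im=Z[n]['im'];P=cloud(n,d)
    if n=='top': boxes={'gauge':(315,375,200,250),'rest':(180,240,190,240)}
    else: boxes={'gauge':(195,262,158,232),'rest':(330,415,260,322)}
    for k,(a,b,c,e) in boxes.items():
        p=P[c:e,a:b].reshape(-1,3); col=im[c:e,a:b].reshape(-1,3)
        m=(d[c:e,a:b].reshape(-1)>0); p=p[m];col=col[m]
        print(n,k,'z range',np.percentile(p[:,2],[1,50,99,100]).round(4), 'counter', np.median(p[p[:,2]<.006,2]) )
        def rect(q,t):
            if len(q)<8: print(t,len(q));return
            (cx,cy),(w,h),ang=cv2.minAreaRect((q[:,:2]*1000).astype(np.float32)); print('  ',t,len(q),'c',round(cx,1),round(cy,1),'wh',round(w,1),round(h,1),'ang',round(ang,1),'zmed',q[:,2].mean().round(4))
        if k=='gauge':
            for lo,hi in((.008,.018),(.118,.135),(.165,.185)): rect(p[(p[:,2]>lo)&(p[:,2]<hi)],(lo,hi))
        else:
            for lo,hi in((.014,.024),(.035,.06),(.055,.08),(.064,.08)): rect(p[(p[:,2]>lo)&(p[:,2]<hi)],(lo,hi))
E
python3 - <<'E'
import cv2,numpy as np
a=cv2.imread('pics/top0.png');b=cv2.imread('pics/scene0.png')
cv2.imwrite('pics/z0.png',np.hstack([cv2.resize(a[190:260,180:250],(390,390),interpolation=3),cv2.resize(a[195:265,305:375],(390,390),interpolation=3)]))
cv2.imwrite('pics/z1.png',np.hstack([cv2.resize(b[155:235,190:270],(390,390),interpolation=3),cv2.resize(b[250:330,330:410],(390,390),interpolation=3)]))
E
```

```text
scene gauge z range [-0.0055  0.0076  0.1696  0.1735] counter -0.0019141775647770198
   (0.008, 0.018) 612 c 423.1 -255.8 wh 245.6 150.4 ang 23.7 zmed 0.0127
   (0.118, 0.135) 321 c 506.2 -220.2 wh 36.7 123.1 ang 21.2 zmed 0.1252
   (0.165, 0.185) 80 c 506.3 -219.1 wh 28.8 28.5 ang 21.0 zmed 0.1698
scene rest z range [-0.0051  0.0066  0.0686  0.0711] counter -0.00195769994414019
   (0.014, 0.024) 1246 c 539.6 257.3 wh 103.3 149.7 ang 15.3 zmed 0.0182
   (0.035, 0.06) 662 c 538.8 258.6 wh 74.8 87.1 ang 14.8 zmed 0.0479
   (0.055, 0.08) 487 c 542.8 239.7 wh 76.4 44.8 ang 15.8 zmed 0.0639
   (0.064, 0.08) 273 c 542.0 239.5 wh 75.2 30.4 ang 13.2 zmed 0.0669
top gauge z range [-0.0101  0.0012  0.1718  0.1816] counter -0.000946856640184901
   (0.008, 0.018) 246 c 511.9 -230.5 wh 174.9 199.1 ang 0.2 zmed 0.012
   (0.118, 0.135) 232 c 506.1 -220.7 wh 28.6 120.6 ang 23.2 zmed 0.1271
   (0.165, 0.185) 72 c 508.3 -220.0 wh 25.9 29.4 ang 21.4 zmed 0.1714
top rest z range [-0.0099  0.0038  0.0715  0.0795] counter -0.0011619236898647856
   (0.014, 0.024) 514 c 539.6 256.1 wh 100.8 150.5 ang 15.0 zmed 0.019
   (0.035, 0.06) 273 c 539.5 257.5 wh 72.5 88.8 ang 14.8 zmed 0.0496
   (0.055, 0.08) 272 c 540.9 253.4 wh 72.1 79.5 ang 13.0 zmed 0.065
   (0.064, 0.08) 154 c 544.6 239.2 wh 69.1 39.0 ang 18.8 zmed 0.0688
```

View pics/z0.png

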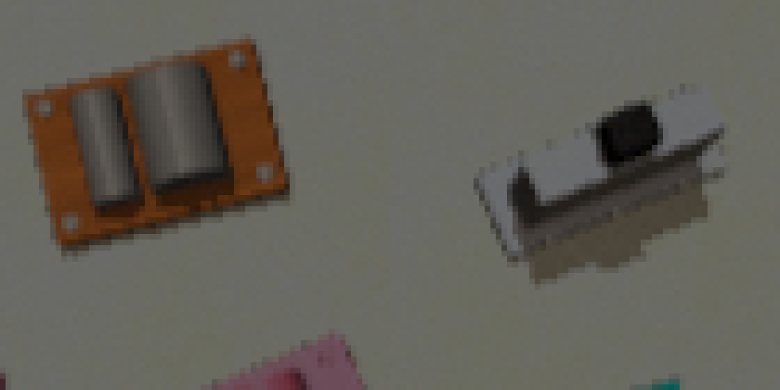

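View pics/z1.png

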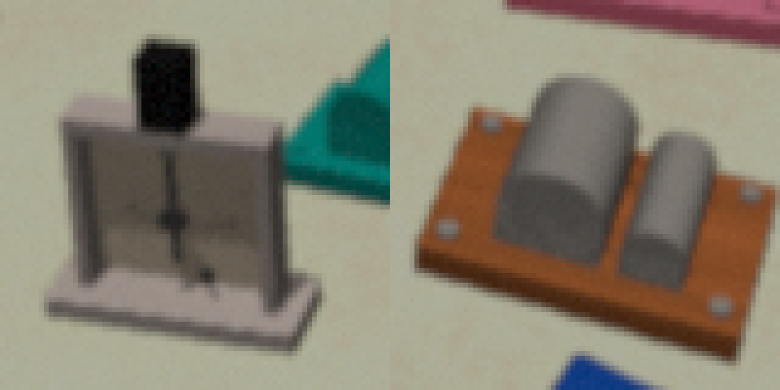

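```bash
cat >> h.py <<'E'
from scipy.spatial.transform import Rotation as Ro
def state():
    s=sense(); q=np.array(s['orientation']); return s,Ro.from_quat(q[[1,2,3,0]]).as_matrix(),np.array(s['tool_pos'])
def go(Rt,pt_):
    s,R,p=state()
    sh=R.T@(np.array(pt_)-p)*100; rv=Ro.from_matrix(R.T@Rt).as_rotvec()
    print('shift cm',sh.round(3),'rot',rv.round(4),'deg',np.degrees(np.linalg.norm(rv)).round(2)); return sh,rv
def down(yaw,sgn,tilt=0.):
    # tool with gauge yaw; tool y = sgn*gauge y, tool x = -gauge z
    G=(Ro.from_euler('z',yaw)*Ro.from_euler('x',-tilt)).as_matrix()
    x=-G[:,2]; y=sgn*G[:,1]; return np.stack([x,y,np.cross(x,y)],1)
E
python3 - <<'E'
from h import *
s,R,p=state();print(R.round(3),p)
for sg in(1,-1): go(down(np.radians(21.5),sg),[.5075,-.2195,.26])
E
```

```text
[[-0.     0.293 -0.956]
 [ 0.001 -0.956 -0.293]
 [-1.    -0.001 -0.   ]] [ 0.16132659 -0.52559551  0.2307742 ]
shift cm [ -2.9   -19.107 -42.076] rot [3.0642e+00 1.6000e-03 1.0000e-04] deg 175.56
shift cm [ -2.9   -19.107 -42.076] rot [-0.0774 -0.0001  0.001 ] deg 4.44
```

```bash
python3 -m jog '[[-2.9,-4.8,-10.5,-0.02,0,0,8],[-2.9,-9.6,-21,-0.04,0,0,8],[-2.9,-14.4,-31.5,-0.06,0,0,8],[-2.9,-19.1,-42.1,-0.077,0,0,8],[-2.9,-19.1,-42.1,-0.077,0,0,8],[-2.9,-19.1,-42.1,-0.077,0,0,8],[-2.9,-19.1,-42.1,-0.077,0,0,8],[-2.9,-19.1,-42.1,-0.077,0,0,8],[-2.9,-19.1,-42.1,-0.077,0,0,8],[-2.9,-19.1,-42.1,-0.077,0,0,8],[-2.9,-19.1,-42.1,-0.077,0,0,8],[-2.9,-19.1,-42.1,-0.077,0,0,8],[-2.9,-19.1,-42.1,-0.077,0,0,8],[-2.9,-19.1,-42.1,-0.077,0,0,8]]'
python3 - <<'E'
from h import *
s,R,p=state();print(R.round(3),p,s['qd'].round(3),s['ft_force'])
go(down(np.radians(21.5),-1),[.5075,-.2195,.135])
save('scene','s1',6,(120,220,180,280))
E
```

```text
time: 1.5
tool_pos: [0.5071, -0.2206, 0.2604]
orientation: [0.131, 0.695, 0.131, -0.695]
ft_force: [-0.1, 0.4, -0.0]
gripper_width: 0.938
[[ 0.     0.365 -0.931]
 [-0.    -0.931 -0.365]
 [-1.     0.     0.   ]] [ 0.5070806  -0.22063181  0.26039416] [ 0.004  0.002 -0.003 -0.001 -0.     0.004] [-0.11251845  0.37885618 -0.01693083]
shift cm [12.539 -0.092 -0.08 ] rot [-0.0021  0.     -0.0001] deg 0.12
```

View pics/s1.png

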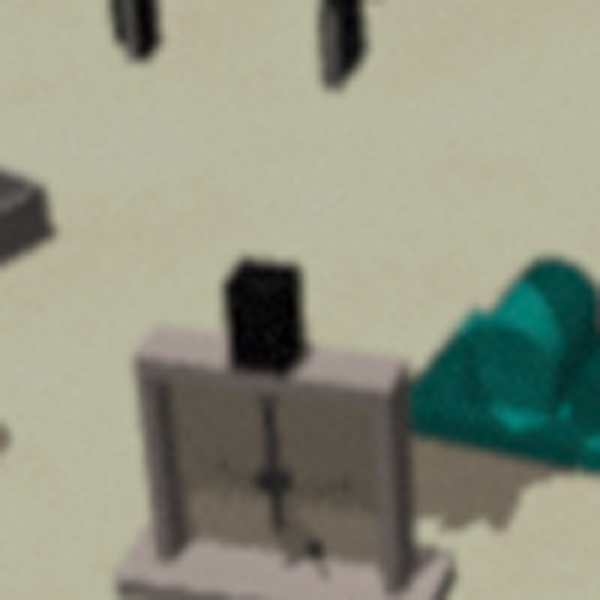

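The fingers at (135,20) and (345,40) straddle the grip at (265,315). The pointer tip is near (280,530) and the tab near (315,550). Descending and gripping now.

```bash
python3 -m jog '[[4,-0.1,-0.1,0,0,0,8],[8,-0.1,-0.1,0,0,0,8],[11,-0.1,-0.1,0,0,0,8],[12.4,-0.1,-0.1,0,0,0,8],[12.4,-0.1,-0.1,0,0,0,8],[12.4,-0.1,-0.1,0,0,0,8]]'
python3 -m jog '[[0,0,0,0,0,0,4],[0,0,0,0,0,0,2],[0,0,0,0,0,0,0],[0,0,0,0,0,0,0],[0,0,0,0,0,0,0],[0,0,0,0,0,0,0],[0,0,0,0,0,0,0],[0,0,0,0,0,0,0]]'
python3 - <<'E'
from h import *
s,R,p=state();print(p,s['ft_force'],s['torque'],s['gripper_width'])
save('scene','s2',6,(120,220,180,280))
E
```

```text
time: 2.15
tool_pos: [0.5089, -0.2189, 0.1378]
orientation: [0.132, 0.695, 0.131, -0.694]
ft_force: [0.0, -0.5, -0.2]
gripper_width: 0.936
time: 2.95
tool_pos: [0.5086, -0.2186, 0.1369]
orientation: [0.132, 0.695, 0.131, -0.694]
ft_force: [0.2, -1.4, 6.5]
gripper_width: 0.343
[ 0.50860665 -0.21863192  0.1369233 ] [ 0.24576209 -1.42664731  6.49531661] [0.08031673 0.21422446 0.09627548] 0.34338240373834195
```

View pics/s2.png

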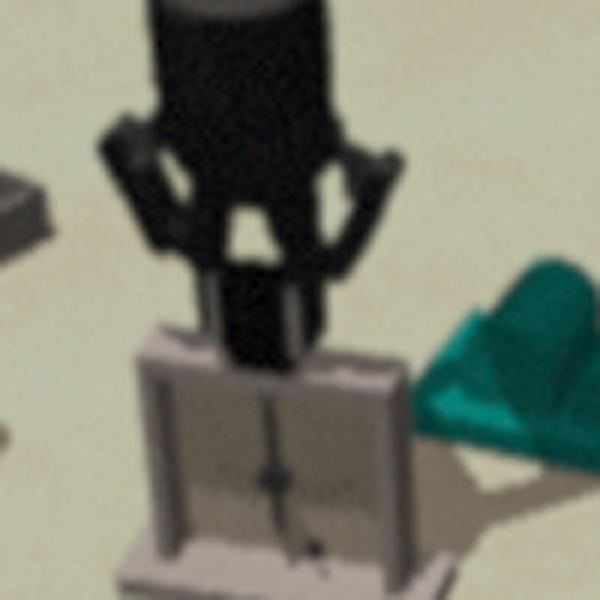

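```bash
python3 - <<'E'
from h import *
for n,b in(('top',(135,170,190,230)),('scene',(435,480,275,350))):
    Z=np.load(f'pics/{n}0.npz');P=cloud(n,Z['d'])[b[2]:b[3],b[0]:b[1]].reshape(-1,3);q=P[P[:,2]>.05];print(n,np.percentile(q,[2,50,98],axis=0).round(3))
go(down(np.radians(15),-1),[.545,.239,.250])
E
python3 -m jog '[[-1,0,0,0,0,0,0],[-4,0,0,0,0,0,0],[-8,0,0,0,0,0,0],[-12,0,0,0,0,0,0],[-12,0,0,0,0,0,0],[-12,0,0,0,0,0,0]]'
python3 - <<'E'
from h import *
s,R,p=state();print(p,s['ft_force'],s['torque'],s['gripper_width'])
go(down(np.radians(15),-1),[.545,.239,.255])
E
```

```text
top [[0.508 0.408 0.055]
 [0.532 0.43  0.117]
 [0.566 0.463 0.176]]
scene [[0.531 0.414 0.053]
 [0.556 0.445 0.108]
 [0.571 0.473 0.169]]
shift cm [-11.329 -41.242 -20.147] rot [ 0.113  -0.0007 -0.0009] deg 6.47
time: 3.6
tool_pos: [0.5082, -0.2182, 0.2562]
orientation: [0.132, 0.695, 0.132, -0.695]
ft_force: [0.0, 0.6, -5.4]
gripper_width: 0.347
[ 0.5081699  -0.21819989  0.25621465] [ 0.00849287  0.62903386 -5.37887816] [ 0.03338406 -0.07904111 -0.00311617] 0.3469559889716857
shift cm [  0.124 -41.197 -20.167] rot [ 1.131e-01 -0.000e+00  1.000e-04] deg 6.48
```

```bash
python3 -m jog '[[0,-2,-1,0.01,0,0,0],[0,-5,-2.5,0.02,0,0,0],[0,-8.5,-4.2,0.03,0,0,0],[0,-12,-5.9,0.04,0,0,0],[0,-15.5,-7.6,0.05,0,0,0],[0,-19,-9.3,0.06,0,0,0],[0,-22.5,-11,0.07,0,0,0],[0,-26,-12.7,0.08,0,0,0],[0,-29.5,-14.4,0.09,0,0,0],[0,-33,-16.1,0.1,0,0,0],[0,-36.5,-17.9,0.11,0,0,0],[0,-39,-19.1,0.113,0,0,0],[0,-40.5,-19.8,0.113,0,0,0],[0,-41.2,-20.2,0.113,0,0,0],[0,-41.2,-20.2,0.113,0,0,0],[0,-41.2,-20.2,0.113,0,0,0],[0,-41.2,-20.2,0.113,0,0,0],[0,-41.2,-20.2,0.113,0,0,0]]'
python3 - <<'E'
from h import *
s,R,p=state();print(p,R.round(4),s['ft_force'],s['torque'],s['gripper_width'])
im,d=save('scene','s3',5,(190,310,310,430))
im,d2=save('top','t3',6,(170,260,160,260))
for n,dd in(('scene',d),('top',d2)):
    P=cloud(n,dd).reshape(-1,3);P=P[np.linalg.norm(P[:,:2]-[.545,.239],axis=1)<.1]
    for lo,hi in((.106,.120),(.121,.14),(.225,.26)):
        q=P[(P[:,2]>lo)&(P[:,2]<hi)]
        if len(q)>8:print(n,lo,len(q),cv2.minAreaRect((q[:,:2]*1000).astype(np.float32)),q[:,2].mean())
E
```

```text
time: 5.4
tool_pos: [0.5456, 0.2382, 0.2564]
orientation: [0.092, 0.701, 0.092, -0.701]
ft_force: [-0.3, 0.6, -4.7]
gripper_width: 0.344
[0.54564537 0.23815308 0.25644118] [[ 2.000e-04  2.578e-01 -9.662e-01]
 [-0.000e+00 -9.662e-01 -2.578e-01]
 [-1.000e+00  1.000e-04 -2.000e-04]] [-0.34434741  0.63765182 -4.70983497] [-0.00272997 -0.03336514  0.03918168] 0.3437095195210108
scene 0.106 43 ((568.6970825195312, 244.4891357421875), (4.337416648864746, 146.2126922607422), 15.505248069763184) 0.11878058613763927
scene 0.121 1234 ((544.9407348632812, 237.486083984375), (58.52400207519531, 149.79689025878906), 16.158851623535156) 0.13095757284269552
scene 0.225 728 ((542.98681640625, 237.21200561523438), (33.50437545776367, 120.06366729736328), 17.124940872192383) 0.24401677044448616
top 0.121 108 ((561.4920654296875, 181.61782836914062), (56.83469772338867, 34.57240295410156), 16.12188720703125) 0.13233039980557473
top 0.225 62 ((543.5428466796875, 235.336669921875), (28.111616134643555, 117.58287811279297), 16.006757736206055) 0.2439287499897875
```

View pics/s3.png

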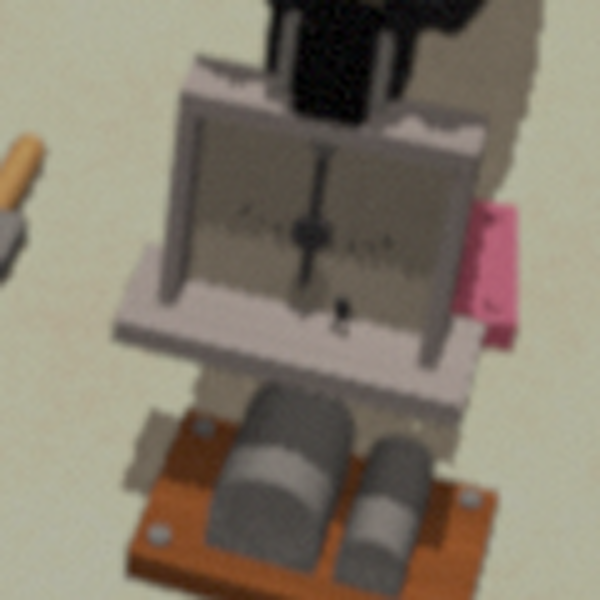

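View pics/t3.png

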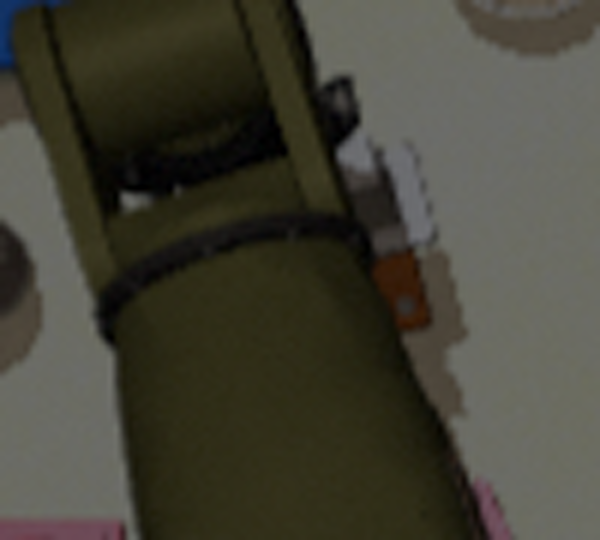

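```bash
cat >> h.py <<'E'
def gpose(off=(0,0,0),dz=.1369):
    # gauge frame from tool: origin = tcp + dz along tool x ; gauge z=-tool x, y=-tool y, x=-tool z
    s,R,p=state(); G=np.stack([-R[:,2],-R[:,1],-R[:,0]],1); o=p-G[:,2]*dz+np.array(off); return G,o
def onplane(u,v,G,o,x=.005,n='scene'):
    c=calibration(n);K=np.array(c['intrinsics']);T=np.array(c['T'])
    r=T[:3,:3]@np.array([(u-K[0,2])/K[0,0],-(v-K[1,2])/K[1,1],-1]);e=T[:3,3]
    a=G.T@(e-o);b=G.T@r; t=(x-a[0])/b[0]; return (a+t*b)*1000
E
python3 - <<'E'
from h import *
from scipy.optimize import least_squares
# cylinder fit of tall hump
for n in('scene','top'):
    P=cloud(n,np.load(f'pics/{n}0.npz')['d']).reshape(-1,3)*1000
    c,s=np.cos(np.radians(15)),np.sin(np.radians(15))
    q=P-[544.7,239.1,0]; xp=q[:,0]*c+q[:,1]*s; yp=-q[:,0]*s+q[:,1]*c
    m=(abs(xp)<30)&(abs(yp)<22)&(q[:,2]>52)&(q[:,2]<85); X=np.stack([xp,yp,q[:,2]],1)[m]
    f=lambda a:np.hypot((X[:,1]-a[0]-a[1]*X[:,0]),X[:,2]-a[2])-25
    r=least_squares(f,[0,0,45],loss='soft_l1'); print(n,m.sum(),'y0',r.x[0],'dyaw deg',-np.degrees(-np.arctan(r.x[1])),'zc',r.x[2],'rms',np.std(f(r.x)))
G,o=gpose();print('gauge o',o)
for nm,u,v in(('tab',378.4,251.6),('pivot',374.4,220),('tip',370.6,246.5),('hub',372,236.8)): print(nm,onplane(u,v,G,o).round(1))
Z=np.load('pics/s3.npz');P=cloud('scene',Z['d']).reshape(-1,3)
q=(P-o)@G*1000
m=(abs(q[:,2]-14)<6)&(abs(q[:,0])<45)&(abs(q[:,1])<100)&(q[:,0]>10);q=q[m]
print('foot y ext',np.sort(q[:,1])[[0,3,8,-9,-4,-1]].round(1),'x max by y')
for a in range(-75,75,15):
    t=q[(q[:,1]>a)&(q[:,1]<a+15)]; print(a,len(t),np.sort(t[:,0])[-5:].round(1))
E
```

```text
scene 361 y0 0.8116621611016372 dyaw deg -0.07589992958294019 zc 43.10179347378298 rms 1.2478783853296311
top 211 y0 -0.7682282630146785 dyaw deg 0.23459835731809422 zc 44.09548649878955 rms 3.614844589293945
gauge o [0.54563646 0.23846737 0.11954604]
tab [ 5.  17.5 31.4]
pivot [  5.   -0.4 109.4]
tip [ 5.  -0.1 39.8]
hub [ 5.  -0.2 66. ]
foot y ext [-74.6 -73.7 -72.1  71.7  73.6  74.5] x max by y
-75 46 [26.8 26.9 27.1 27.7 29.1]
-60 42 [26.  26.  26.4 26.8 28.1]
-45 47 [26.8 27.1 27.1 27.2 27.7]
-30 44 [26.5 26.8 27.1 27.5 27.7]
-15 40 [25.6 25.7 25.9 26.5 27.5]
0 45 [25.5 25.8 26.8 26.9 27.5]
15 47 [25.3 26.2 26.3 26.7 27.9]
30 42 [24.3 24.7 25.4 25.6 26.5]
45 42 [24.  24.1 24.3 25.1 25.5]
60 40 [23.7 23.7 23.9 24.5 25. ]
```

```bash
python3 - <<'E'
from h import *
def front(d,org,yaw,zlo,zhi,xr,yr,frac=92):
    P=cloud('scene',d).reshape(-1,3)*1000
    c,s=np.cos(yaw),np.sin(yaw);q=P-np.array([*org,0]);xp=q[:,0]*c+q[:,1]*s;yp=-q[:,0]*s+q[:,1]*c
    m=(q[:,2]>zlo)&(q[:,2]<zhi)&(xp>xr[0])&(xp<xr[1])&(yp>yr[0])&(yp<yr[1]);xp=xp[m];yp=yp[m]
    e=[];Y=np.arange(yr[0],yr[1],8)
    for a in Y:
        t=xp[(yp>=a)&(yp<a+8)]; e.append(np.percentile(t,frac) if len(t)>4 else np.nan)
    e=np.array(e);k=~np.isnan(e);f=np.polyfit(Y[k]+4,e[k],1);return -np.degrees(np.arctan(f[0])),f[1],len(xp)
y=np.radians(15)
d0=np.load('pics/scene0.npz')['d'];d3=np.load('pics/s3.npz')['d'];G,o=gpose()
for fr in(85,92,97):
    print('rest dyaw',front(d0,(544.7,239.1),y,12,26,(25,62),(-52,88),fr),'foot dyaw',front(d3,o[:2]*1000,y,125,141,(13,40),(-70,70),fr))
E
```

```text
rest dyaw (np.float64(0.7115208198751719), np.float64(47.09858434014786), 609) foot dyaw (np.float64(1.2069137688563611), np.float64(25.291042829360947), 409)
rest dyaw (np.float64(0.5780442643279773), np.float64(48.081046333485276), 609) foot dyaw (np.float64(1.1989613624617803), np.float64(25.814288116706546), 409)
rest dyaw (np.float64(0.459233989417592), np.float64(48.72125280638245), 609) foot dyaw (np.float64(1.232301453762777), np.float64(26.33799210129965), 409)
```

```bash
cat >> h.py <<'E'
def target(tilt,h=0.,yaw=14.4,y0=.0006,dy=0.):
    yr=np.radians(15); ye=np.array([-np.sin(yr),np.cos(yr),0])
    o=np.array([.5447,.2391,0])+ye*(y0+dy+.025*np.sin(tilt))+np.array([0,0,.045+.025*np.cos(tilt)+h])
    R=down(np.radians(yaw),-1,tilt); p=o-R[:,0]*.1369
    print('p',p); return go(R,p)
E
python3 - <<'E'
from h import *
target(.15,.010)
E
```

```text
p [0.53849006 0.26310356 0.21508204]
shift cm [ 4.136 -2.565  0.052] rot [ 0.0098 -0.001   0.15  ] deg 8.61
```

```bash
python3 -m jog '[[0,-0.9,0,0.005,0,0.05,0],[1,-1.7,0,0.01,0,0.1,0],[2,-2.57,0.05,0.01,0,0.15,0],[3,-2.57,0.05,0.01,0,0.15,0],[4,-2.57,0.05,0.01,0,0.15,0],[4.1,-2.57,0.05,0.01,0,0.15,0],[4.1,-2.57,0.05,0.01,0,0.15,0],[4.1,-2.57,0.05,0.01,0,0.15,0],[4.1,-2.57,0.05,0.01,0,0.15,0]]'
python3 - <<'E'
from h import *
s,R,p=state();print(p,s['ft_force'],s['torque'])
target(.15,.004);target(.15,0)
save('scene','s4',5,(190,310,310,430))
E
```

```text
time: 6.4
tool_pos: [0.5387, 0.2635, 0.2159]
orientation: [0.141, 0.707, 0.036, -0.692]
ft_force: [-0.1, -0.3, -5.4]
gripper_width: 0.344
[0.53865848 0.2634519  0.21588019] [-0.07992887 -0.34271945 -5.38902004] [ 0.28786534  0.10763547 -0.0054742 ]
p [0.53849006 0.26310356 0.20908204]
shift cm [ 0.677 -0.072  0.026] rot [-0.0002 -0.0017  0.0004] deg 0.1
p [0.53849006 0.26310356 0.20508204]
shift cm [ 1.072 -0.132  0.027] rot [-0.0002 -0.0017  0.0004] deg 0.1
```

View pics/s4.png

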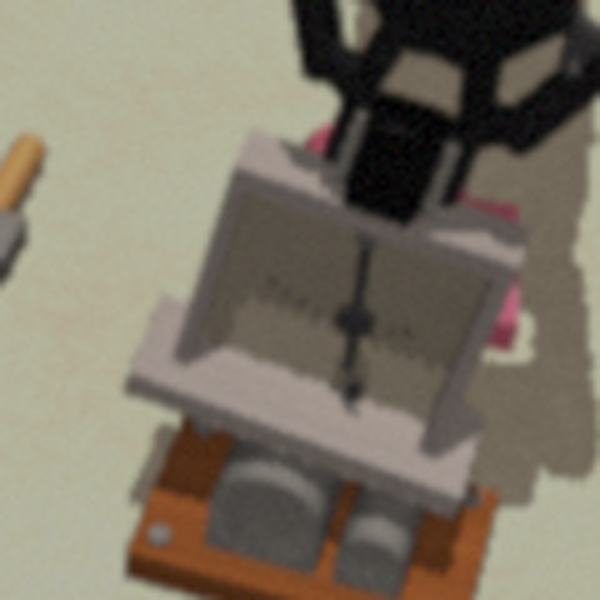

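```bash
python3 -m jog '[[0.35,-0.04,0.03,0,0,0,0],[0.7,-0.08,0.03,0,0,0,0],[0.8,-0.09,0.03,0,0,0,0],[0.8,-0.09,0.03,0,0,0,0],[0.8,-0.09,0.03,0,0,0,0],[0.8,-0.09,0.03,0,0,0,0],[0.8,-0.09,0.03,0,0,0,0]]'
python3 - <<'E'
from h import *
s,R,p=state();print(p,s['ft_force'],s['torque'])
target(.15,0)
save('scene','s5',5,(190,310,310,430))
E
```

```text
time: 7.15
tool_pos: [0.5382, 0.2633, 0.2073]
orientation: [0.141, 0.707, 0.036, -0.693]
ft_force: [-0.3, 0.4, -5.1]
gripper_width: 0.341
[0.53820826 0.26333629 0.20734862] [-0.26465337  0.36520267 -5.09042446] [ 0.26911109  0.07480092 -0.00570369]
p [0.53849006 0.26310356 0.20508204]
shift cm [ 0.229 -0.005 -0.021] rot [ 0.0004 -0.001   0.    ] deg 0.06
```

View pics/s5.png

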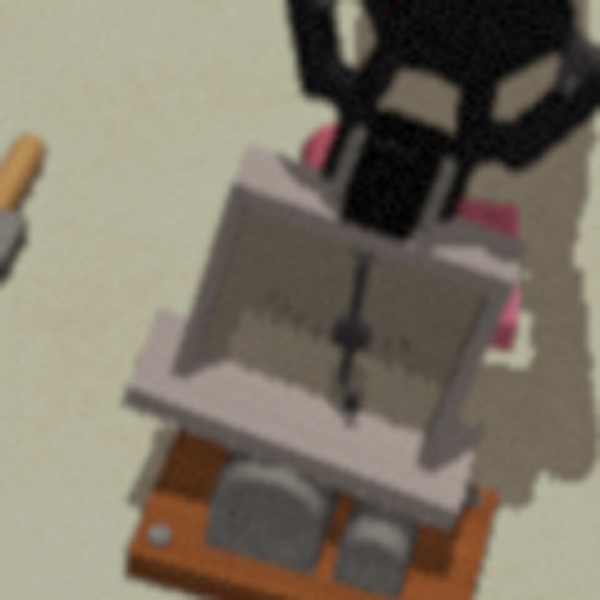

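Not touching yet. The pointer runs (361,255) to (346,385) and the tab is at (351,402), so it needs a bit more tilt. Lowering in small steps to contact.

```bash
python3 -m jog '[[0.1,0,0,0,0,0,0],[0.15,0,0,0,0,0,0],[0.15,0,0,0,0,0,0],[0.15,0,0,0,0,0,0]]'; python3 -m jog '[[0.05,0,0,0,0,0,0],[0.05,0,0,0,0,0,0],[0.05,0,0,0,0,0,0]]';python3 -m jog '[[0.05,0,0,0,0,0,0],[0.05,0,0,0,0,0,0],[0.05,0,0,0,0,0,0]]'
```

```text
time: 7.6
tool_pos: [0.5382, 0.2631, 0.2057]
orientation: [0.141, 0.706, 0.036, -0.693]
ft_force: [0.1, -0.1, -4.4]
gripper_width: 0.343
time: 7.9
tool_pos: [0.5383, 0.263, 0.2053]
orientation: [0.141, 0.706, 0.036, -0.693]
ft_force: [-0.1, -1.1, -4.5]
gripper_width: 0.342
time: 8.2
tool_pos: [0.5383, 0.263, 0.2051]
orientation: [0.141, 0.707, 0.036, -0.692]
ft_force: [-0.8, 0.7, -0.5]
gripper_width: 0.346
```

Contact, at the predicted height with about 4.5 N of push. Now a precise averaged look at pointer and tab.

```bash
cat >> h.py <<'E'
def avg(f,n=16,box=(225,290,355,405),s=10):
    A=0;D=[]
    for i in range(n): im,d=get_image('scene');A=A+im.astype(float);D.append(d)
    A/=n; np.savez('pics/'+f+'.npz',im=A,d=np.median(D,0))
    o=cv2.resize(A[box[0]:box[1],box[2]:box[3],::-1],None,fx=s,fy=s,interpolation=cv2.INTER_CUBIC)
    o=np.clip((o-20)*1.6,0,255); cv2.imwrite('pics/'+f+'.png',cv2.resize(o,(int(o.shape[1]*600/o.shape[0]),600)) if o.shape[0]>600 else o); return A
E
python3 - <<'E'
from h import *
F=[]
A=avg('s6',8); A=avg('s6',12,(225,285,350,410))
s,R,p=state();print(p,s['ft_force'],s['torque'],s['time'])
E
```

```text
[0.53837247 0.26299763 0.20509175] [-2.16555647  0.88518848  5.7648052 ] [ 0.10975025  0.31814654 -0.05503134] 9.2[ WARN:0@7.825] global loadsave.cpp:1063 imwrite_ Unsupported depth image for selected encoder is fallbacked to CV_8U.
```

View pics/s6.png

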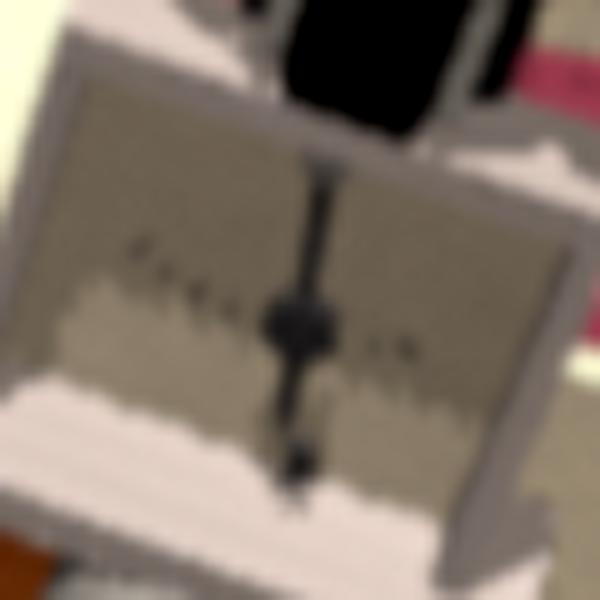

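```bash
cat >> h.py <<'E'
def rect(f,x=.005,piv=None,dz=.1369,yaw=None,show=True):
    A=np.load('pics/'+f+'.npz')['im'].astype(np.float32);G,o=gpose(dz=dz)
    ys=np.arange(-30,40,.25);zs=np.arange(130,10,-.25)
    M=np.array([[proj('scene',o+G@np.array([x,yy/1000,zz/1000])) for yy in(-30,40)] for zz in(130,10)]).reshape(4,2).astype(np.float32)
    S=np.float32([[0,0],[280,0],[0,480],[280,480]])
    H=cv2.getPerspectiveTransform(M,S); W=cv2.warpPerspective(A,H,(280,480),flags=cv2.INTER_CUBIC)
    g=W.mean(2)
    if show: cv2.imwrite('pics/'+f+'_r.png',np.clip(cv2.resize(W[:,:,::-1],None,fx=1.25,fy=1.25)*1.4,0,255).astype(np.uint8))
    def cen(z,lo,hi):
        r=g[int((130-z)/.25)-2:int((130-z)/.25)+3].mean(0); k=(ys>=lo)&(ys<=hi); v=r[k];b=np.percentile(v,75);w=np.clip(b-v-0.25*(b-v.min()),0,None);return (ys[k]*w).sum()/w.sum(), v.min(),b
    for z in list(range(110,22,-4)):print(z,[round(float(t),2) for t in cen(z,-10+(112-z)*.12,10+(112-z)*.17)])
    return W
E
python3 - <<'E'
from h import *
rect('s6')
E
```

```text
110 [-0.18, 57.48, 78.09]
106 [0.65, 45.58, 78.78]
102 [1.27, 37.14, 79.05]
98 [1.98, 38.95, 78.49]
94 [2.5, 41.88, 78.17]
90 [3.07, 41.35, 78.38]
86 [3.6, 42.46, 78.23]
82 [4.25, 42.95, 78.07]
78 [5.07, 42.64, 76.09]
74 [6.58, 42.86, 70.68]
70 [6.55, 35.74, 63.33]
66 [6.73, 32.76, 59.57]
62 [6.68, 32.91, 76.49]
58 [7.98, 36.41, 90.12]
54 [8.65, 41.89, 93.11]
50 [9.25, 43.4, 95.68]
46 [10.14, 43.87, 94.77]
42 [11.02, 51.04, 92.05]
38 [13.68, 63.06, 89.8]
34 [16.01, 44.33, 93.63]
30 [16.07, 37.78, 111.31]
26 [15.73, 62.55, 144.15]
```

View pics/s6_r.png

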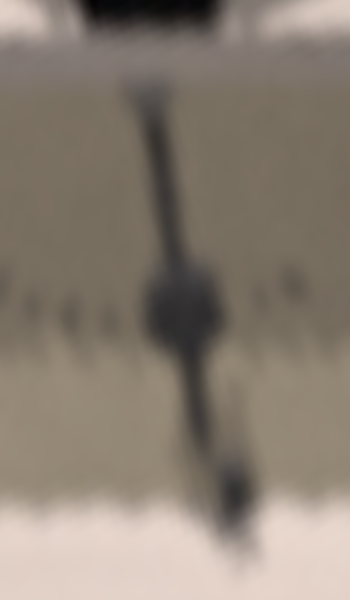

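```bash
python3 - <<'E'
from h import *
target(.15,0);target(.19,0.0003)
E
```

```text
p [0.53849006 0.26310356 0.20508204]
shift cm [-0.    -0.007 -0.014] rot [ 0.0003 -0.0014  0.0001] deg 0.08
p [0.53689288 0.26928265 0.20428649]
shift cm [-0.017 -0.65  -0.013] rot [ 0.0003 -0.0014  0.0401] deg 2.3
```

```bash
python3 -m jog '[[-0.03,0,0,0,0,0,0],[-0.03,-0.16,0,0,0,0.01,0],[-0.03,-0.32,0,0,0,0.02,0],[-0.03,-0.48,0,0,0,0.03,0],[-0.025,-0.64,0,0,0,0.04,0],[-0.02,-0.64,0,0,0,0.04,0],[-0.02,-0.64,0,0,0,0.04,0],[-0.02,-0.64,0,0,0,0.04,0],[-0.02,-0.64,0,0,0,0.04,0]]'
python3 - <<'E'
from h import *
F=[]
for i in range(8): get_image('scene');F.append(sense()['ft_force'])
A=avg('s7',12,(225,285,350,410))
s,R,p=state();print(p,np.mean(F,0),s['ft_force'],s['torque'],s['time']); target(.19,0)
rect('s7')
E
```

```text
time: 10.1
tool_pos: [0.5367, 0.269, 0.2041]
orientation: [0.155, 0.707, 0.022, -0.69]
ft_force: [-1.1, -2.2, 5.4]
gripper_width: 0.345
[0.53670892 0.26896357 0.20408992] [-1.05644222 -2.8344456   4.88521338] [-0.84488668 -1.81129593  4.78022693] [-0.96020808  0.08480799 -0.11413033] 11.1
p [0.53689288 0.26928265 0.20398649]
shift cm [ 0.005 -0.028 -0.026] rot [ 0.0003 -0.0008 -0.0007] deg 0.06
110 [-0.16, 59.07, 78.99]
106 [0.88, 47.06, 79.5]
102 [1.45, 37.69, 79.72]
98 [2.03, 40.8, 79.24]
94 [2.77, 41.55, 78.92]
90 [3.7, 43.69, 78.92]
86 [4.46, 42.91, 79.35]
82 [5.32, 42.72, 78.73]
78 [6.55, 43.4, 78.08]
74 [8.17, 43.68, 69.23]
70 [7.83, 35.35, 62.42]
66 [7.98, 33.62, 60.17]
62 [8.39, 33.96, 71.92]
58 [9.9, 39.09, 89.39]
54 [11.11, 41.53, 97.5]
50 [11.97, 43.27, 96.75]
46 [13.02, 44.15, 96.53]
42 [13.83, 52.25, 96.32]
38 [15.28, 55.65, 97.08]
34 [15.79, 46.07, 96.12]
30 [16.45, 36.58, 106.46]
26 [16.9, 60.17, 143.93][ WARN:0@49.850] global loadsave.cpp:1063 imwrite_ Unsupported depth image for selected encoder is fallbacked to CV_8U.
```

View pics/s7_r.png

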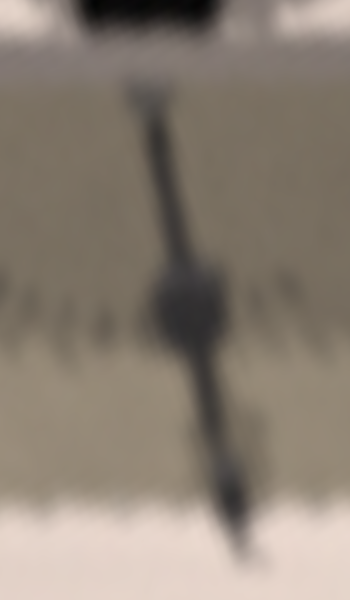

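View pics/s7.png

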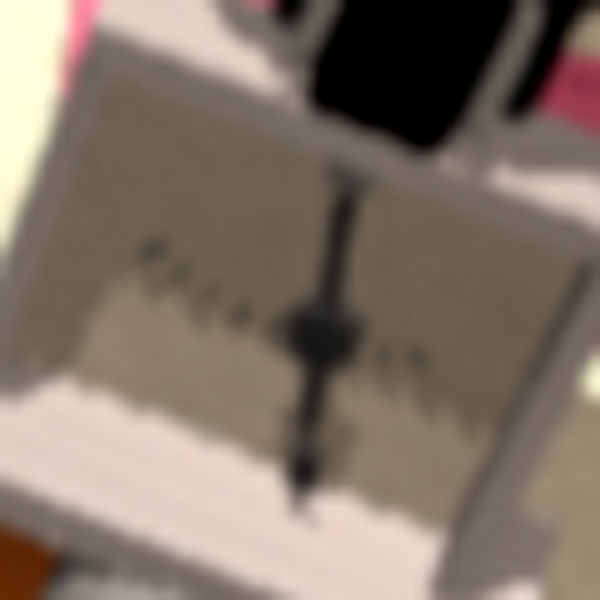

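```bash
python3 -m jog '[[-0.03,-0.03,0,0,0,0.002,0],[-0.03,-0.05,0,0,0,0.003,0],[-0.03,-0.05,0,0,0,0.003,0],[-0.03,-0.05,0,0,0,0.003,0],[-0.03,-0.05,0,0,0,0.003,0]]'
python3 - <<'E'
from h import *
F=[]
for i in range(14): get_image('scene');F.append(sense()['ft_force'])
s,R,p=state();print(p,np.mean(F[:7],0),np.mean(F[7:],0),s['torque'],s['time']); target(.193,0)
E
```

```text
time: 11.6
tool_pos: [0.5365, 0.2697, 0.204]
orientation: [0.156, 0.707, 0.021, -0.69]
ft_force: [0.5, -1.9, -0.8]
gripper_width: 0.344
[0.53646    0.2696853  0.20402286] [ 0.45363483 -0.81260015 -1.96959389] [ 0.38661499 -0.13964841 -3.61051868] [ 0.37969269 -0.03189374  0.04003886] 12.3
p [0.53677355 0.2697443  0.20389404]
shift cm [ 0.013 -0.    -0.032] rot [ 0.0004 -0.0005  0.0002] deg 0.04
```

```bash
python3 -m jog '[[0.01,0,0,0,0,0,0],[0.01,0,0,0,0,0,0],[0.01,0,0,0,0,0,0],[0.01,0,0,0,0,0,0],[0.01,0,0,0,0,0,0],[0.01,0,0,0,0,0,0]]'
python3 - <<'E'
from h import *
F=[]
for i in range(20): get_image('scene');F.append(sense()['ft_force'])
F=np.array(F)
s,R,p=state();print(p,F[:7].mean(0),F[7:14].mean(0),F[14:].mean(0),F[:,2].std(),s['torque'],s['time']); target(.193,0)
E
```

```text
time: 12.9
tool_pos: [0.5365, 0.2696, 0.2041]
orientation: [0.156, 0.707, 0.021, -0.69]
ft_force: [-0.7, 1.0, -4.6]
gripper_width: 0.341
[0.53654395 0.26959868 0.20410225] [-0.19931756  0.08686336 -4.7686042 ] [ 0.0340111   0.16217756 -4.60486252] [ 0.12196882  0.12359186 -4.61294699] 0.3818274613104094 [0.32631599 0.05843717 0.01338067] 13.9
p [0.53677355 0.2697443  0.20389404]
shift cm [ 0.019 -0.012 -0.026] rot [ 0.0003 -0.0008  0.    ] deg 0.05
```

```bash
python3 -m jog '[[0.02,0,0,0,0,0,0],[0.02,0,0,0,0,0,0],[0.02,0,0,0,0,0,0],[0.02,0,0,0,0,0,0],[0.02,0,0,0,0,0,0],[0.02,0,0,0,0,0,0]]'
cat > f.py <<'E'
from h import *
import sys
F=[]
for i in range(int(sys.argv[1])): get_image('scene');F.append(sense()['ft_force'])
F=np.array(F);k=len(F)//3
s,R,p=state();print(p,F[:k].mean(0).round(2),F[k:2*k].mean(0).round(2),F[2*k:].mean(0).round(2),s['torque'].round(3),s['time']); target(.193,0)
E
python3 f.py 20
```

```text
time: 14.5
tool_pos: [0.5366, 0.2696, 0.204]
orientation: [0.156, 0.707, 0.021, -0.689]
ft_force: [-0.3, 0.2, -2.9]
gripper_width: 0.345
[0.536575   0.2696107  0.20397874] [-0.67 -0.1  -2.71] [-0.63  0.16 -1.3 ] [-0.62  0.61 -0.9 ] [ 0.28   0.152 -0.009] 15.5
p [0.53677355 0.2697443  0.20389404]
shift cm [ 0.007 -0.009 -0.023] rot [ 0.0004 -0.001   0.    ] deg 0.06
```

```bash
python3 f.py 12; python3 - <<'E'
from h import *
A=avg('s8',20,(225,285,350,410))
s,R,p=state();print(s['ft_force'],s['time'])
rect('s8')
G,o=gpose();print('o',o)
d=np.load('pics/s8.npz')['d'];P=cloud('scene',d).reshape(-1,3);q=(P-o)@G*1000
m=(abs(q[:,2]-14)<4)&(q[:,0]>13)&(q[:,0]<35)&(abs(q[:,1])<95);q=q[m]
print('foot y ext',np.sort(q[:,1])[[0,3,8,-9,-4,-1]].round(1),'z',np.median(q[:,2]))
for a in range(-70,70,28):
    t=q[(q[:,1]>a)&(q[:,1]<a+28)]; print(a,len(t),np.percentile(t[:,0],92).round(1),np.median(t[:,2]).round(2))
im=np.load('pics/s8.npz')['im'];o2=cv2.resize(im[195:315,315:435,::-1],None,fx=5,fy=5,interpolation=2);cv2.imwrite('pics/s8w.png',np.clip(o2*1.4,0,255).astype(np.uint8))
E
```

```text
[0.53656779 0.26960692 0.20400039] [-0.79  0.46  0.18] [-0.15  0.23  0.61] [-0.37  0.38  0.51] [ 0.241  0.164 -0.064] 16.1
p [0.53677355 0.2697443  0.20389404]
shift cm [ 0.009 -0.01  -0.023] rot [ 0.0004 -0.001   0.    ] deg 0.06
[-1.73756281  1.25273995  2.06725735] 17.1
110 [-0.62, 59.28, 79.2]
106 [1.02, 46.7, 79.61]
102 [1.73, 38.98, 80.18]
98 [2.45, 42.05, 79.58]
94 [3.23, 41.13, 78.7]
90 [3.97, 42.65, 79.33]
86 [4.84, 42.51, 79.37]
82 [5.67, 42.49, 78.44]
78 [6.6, 42.01, 77.15]
74 [8.02, 42.0, 68.46]
70 [8.0, 35.51, 60.81]
66 [7.93, 33.64, 61.28]
62 [8.32, 34.5, 71.39]
58 [10.16, 39.03, 88.82]
54 [11.3, 43.22, 96.69]
50 [12.17, 42.71, 97.21]
46 [13.02, 43.39, 96.36]
42 [13.78, 53.64, 95.66]
38 [15.28, 58.83, 96.98]
34 [16.43, 45.44, 96.36]
30 [16.72, 38.92, 110.9]
26 [16.85, 72.65, 144.05]
o [0.54323761 0.24418994 0.06959932]
foot y ext [-74.4 -73.2 -70.4  71.   73.6  75. ] z 12.115294943041203
-70 65 26.3 12.24
-42 62 25.2 12.26
-14 59 25.0 12.1
14 59 24.4 12.02
42 57 23.5 12.03[ WARN:0@26.224] global loadsave.cpp:1063 imwrite_ Unsupported depth image for selected encoder is fallbacked to CV_8U.
```

View pics/s8_r.png

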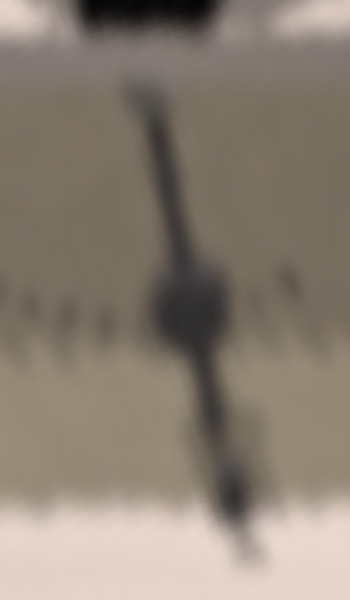

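View pics/s8w.png

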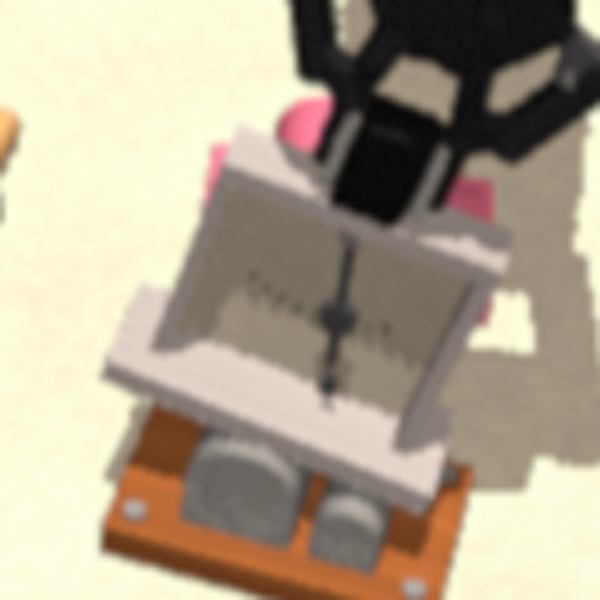

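```bash
cat > m.py <<'E'
from h import *
def warp(f,G,o,x=.005):
    A=np.load('pics/'+f+'.npz')['im'].astype(np.float32)
    M=np.array([[proj('scene',o+G@np.array([x,yy/1000,zz/1000])) for yy in(-30,40)] for zz in(130,10)]).reshape(4,2).astype(np.float32)
    H=cv2.getPerspectiveTransform(M,np.float32([[0,0],[280,0],[0,480],[280,480]]))
    return cv2.warpPerspective(A,H,(280,480),flags=cv2.INTER_CUBIC)
def GO(R,p): G=np.stack([-R[:,2],-R[:,1],-R[:,0]],1); return G,p-G[:,2]*.1369
q=lambda w,x,y,z:Ro.from_quat([x,y,z,w]).as_matrix()
R3=np.array([[2e-4,.2578,-.9662],[0,-.9662,-.2578],[-1,1e-4,-2e-4]])
s,R,p=state()
poses={'s3':(R3,np.array([.54564537,.23815308,.25644118])),
's5':(down(np.radians(14.4),-1,.15),np.array([.53820826,.26333629,.20734862])),
's6':(down(np.radians(14.4),-1,.15),np.array([.53837247,.26299763,.20509175])),
's7':(down(np.radians(14.4),-1,.1893),np.array([.53670892,.26896357,.20408992])),
's8':(R,p)}
ys=np.arange(-30,40,.25)
tiles=[]
for f,(a,b) in poses.items():
    W=warp(f,*GO(a,b)); g=W.mean(2)
    c=np.clip(W[330:450,110:260,::-1]*1.5,0,255); tiles.append(cv2.resize(c,None,fx=1.04,fy=2)if 0 else c)
    til=np.arcsin(-GO(a,b)[0][2,1])
    # pointer fit
    Y=[];Zs=[]
    for z in list(range(102,84,-2))+list(range(55,45,-2)):
        k0=til*(110-z); r=g[int((130-z)*4)-2:int((130-z)*4)+3].mean(0);k=abs(ys-k0)<7;v=r[k];bg=np.percentile(v,80);w=np.clip(bg-v-.35*(bg-v.min()),0,None);Y.append((ys[k]*w).sum()/w.sum());Zs.append(z)
    fit=np.polyfit(Zs,Y,1);res=np.std(np.polyval(fit,Zs)-Y)
    # tab: darkest blob
    sub=g[(360):(420),:];bl=cv2.GaussianBlur(sub,(0,0),6);k=(ys>8)&(ys<26)
    i,j=np.unravel_index(np.argmin(np.where(k[None],bl,999)),bl.shape);ty,tz=ys[j],130-(360+i)/4
    piv=112; y0=np.polyval(fit,110)
    print(f,'tilt',til.round(4),'pointer',np.arctan(-fit[0]).round(4),'res',res.round(2),'zero z',(-fit[1]/fit[0]).round(1),'tab',ty,tz,'line at tab',np.polyval(fit,tz).round(2),'tab ang',np.arctan2(ty-y0,110-tz).round(4))
o=np.hstack(tiles);cv2.imwrite('pics/tiles.png',cv2.resize(o,(750,120)).astype(np.uint8)); 
E
python3 m.py
```

```text
s3 tilt 0.0001 pointer 0.0031 res 0.04 zero z -41.1 tab 17.0 31.75 line at tab -0.23 tab ang 0.2197
s5 tilt 0.15 pointer 0.1524 res 0.11 zero z 109.9 tab 16.75 31.75 line at tab 12.0 tab ang 0.2111
s6 tilt 0.15 pointer 0.1511 res 0.05 zero z 110.4 tab 16.75 31.5 line at tab 12.01 tab ang 0.2095
s7 tilt 0.1893 pointer 0.1985 res 0.08 zero z 108.0 tab 16.25 31.0 line at tab 15.49 tab ang 0.2077
s8 tilt 0.193 pointer 0.1973 res 0.06 zero z 110.2 tab 16.5 31.5 line at tab 15.74 tab ang 0.2066
```

View pics/tiles.png

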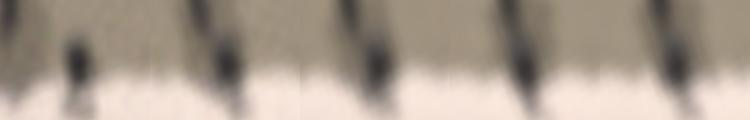

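```bash
python3 - <<'E'
from h import *
s,R,p=state();print(s['ft_force'])
target(.193,0);target(.208,0)
E
```

```text
[-1.73756281  1.25273995  2.06725735]
p [0.53677355 0.2697443  0.20389404]
shift cm [ 0.004 -0.012 -0.022] rot [ 0.0003 -0.0009  0.    ] deg 0.06
p [0.53617799 0.27204838 0.20341039]
shift cm [ 0.006 -0.254 -0.022] rot [ 0.0003 -0.0009  0.015 ] deg 0.86
```

```bash
python3 -m jog '[[-0.01,-0.08,0,0,0,0.005,0],[-0.01,-0.16,0,0,0,0.01,0],[-0.01,-0.24,0,0,0,0.015,0],[-0.01,-0.24,0,0,0,0.015,0],[-0.01,-0.24,0,0,0,0.015,0],[-0.01,-0.24,0,0,0,0.015,0]]'
python3 f.py 18; python3 - <<'E'
from h import *
A=avg('s9',20,(225,285,350,410))
s,R,p=state();print(s['ft_force'],s['time'])
E
sed -i "s/'s8':(R,p)/'s9':(R,p)/" m.py; python3 m.py
```

```text
time: 17.7
tool_pos: [0.536, 0.2718, 0.2035]
orientation: [0.161, 0.707, 0.015, -0.688]
ft_force: [-0.3, -0.3, 1.7]
gripper_width: 0.342
[0.53595785 0.27187424 0.2035051 ] [-0.47 -0.87  0.98] [-0.34 -1.6   0.51] [-0.4  -1.67  0.67] [-0.402  0.102 -0.035] 18.6
p [0.53677355 0.2697443  0.20389404]
shift cm [ 0.009  0.23  -0.026] rot [ 0.0003 -0.0008 -0.015 ] deg 0.86
[-0.70439333 -1.31507065 -1.58305   ] 19.6
s3 tilt 0.0001 pointer 0.0031 res 0.04 zero z -41.1 tab 17.0 31.75 line at tab -0.23 tab ang 0.2197
s5 tilt 0.15 pointer 0.1524 res 0.11 zero z 109.9 tab 16.75 31.75 line at tab 12.0 tab ang 0.2111
s6 tilt 0.15 pointer 0.1511 res 0.05 zero z 110.4 tab 16.75 31.5 line at tab 12.01 tab ang 0.2095
s7 tilt 0.1893 pointer 0.1985 res 0.08 zero z 108.0 tab 16.25 31.0 line at tab 15.49 tab ang 0.2077
s9 tilt 0.208 pointer 0.2132 res 0.15 zero z 109.7 tab 16.75 31.25 line at tab 16.98 tab ang 0.2104[ WARN:0@21.451] global loadsave.cpp:1063 imwrite_ Unsupported depth image for selected encoder is fallbacked to CV_8U.
```

View pics/s9.png

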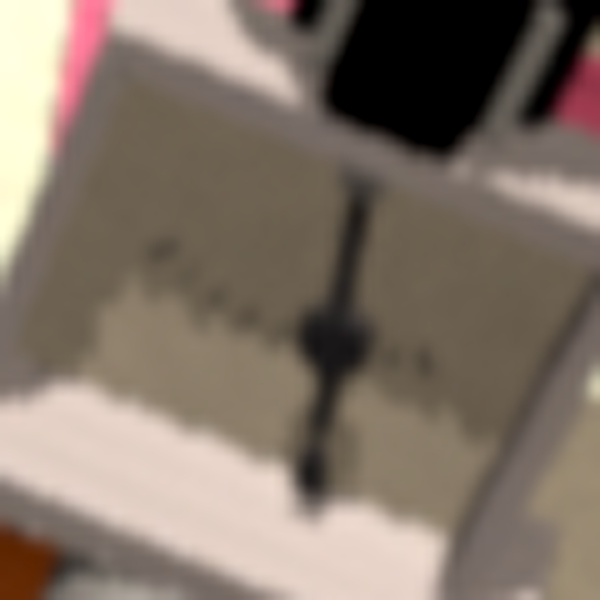

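View pics/tiles.png

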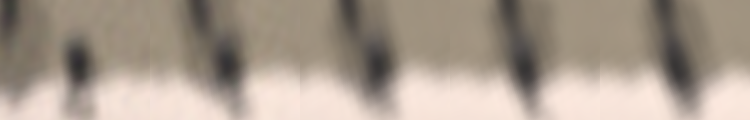

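```bash
python3 f.py 12; python3 - <<'E'
from h import *
G,o=gpose();th=np.arcsin(-G[2,1]);yr=np.radians(15)
yc=(o-[.5447,.2391,0])@[-np.sin(yr),np.cos(yr),0]; xc=(o-[.5447,.2391,0])@[np.cos(yr),np.sin(yr),0]
print('th',th,'yaw',np.degrees(np.arctan2(G[1,0],G[0,0])),'roll about y',G[2,0],'o',o,'x,y in rest',xc,yc,'expect y',.025*np.sin(th),'expect z',.045+.025*np.cos(th))
# hump y implied by height: foot plane tangent to circle centre (yh,.045): n.(o-c)=R
n=np.array([np.sin(th),np.cos(th)]);yh=yc-(.025-(o[2]-.045)*n[1])/n[0];print('hump y0 implied',yh)
save('scene','s10')
E
```

```text
[0.53595823 0.27188941 0.20348706] [-0.42 -0.86 -1.05] [-0.21 -1.32 -1.12] [-0.33 -1.09 -1.01] [-0.118  0.078 -0.041] 20.2
p [0.53677355 0.2697443  0.20389404]
shift cm [ 0.007  0.232 -0.026] rot [ 0.0004 -0.0008 -0.015 ] deg 0.86
th 0.2079864557276926 yaw 14.428582881714682 roll about y 0.0006698257284871723 o [0.54308887 0.24453487 0.06953747] x,y in rest -0.00014958167982332445 0.005666676118333034 expect y 0.005162254251116962 expect z 0.06946121687583888
hump y0 implied 0.0008657543930336836
```

View pics/s10.png

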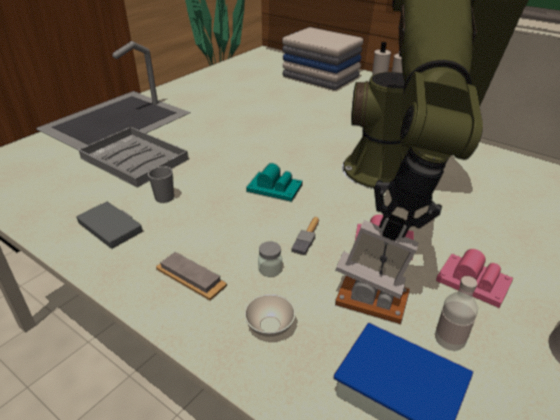

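All checks agree: foot middle within about 0.5 mm of the contact line, a steady push of about 4 N, and the bystanders unmoved. Handing in.

```bash
python3 -c "
from station import *
finish_job(); s=sense(); print(s['time'],s['ft_force'],s['gripper_width'])"
```

```text
the job is handed in; nothing more can be done
the job is handed in; nothing more can be done
```

I gripped the gauge by the two grip faces that look along y and lowered it onto the taller hump, already tilted 0.15 rad. I then rocked it there to 0.208 rad, where the pointer lines up with the mark, and handed the job in at about 20 s, still holding it.

What the last checks showed:
- **Pointer and mark:** in averaged pictures the pointer line passes 0.2 mm from the tab centre, about 0.003 rad. Single estimates of the mark ranged from about 0.203 to 0.214 rad, because the tab and pointer blur together when they are close. I settled on 0.208.
- **Foot on the hump:** by contact height, the foot's middle is within about 0.5 mm of the contact line. The tilt is well below the 0.37 rad at which the lower hump would touch. A rough estimate from the wrist torque put the contact about 12 mm off. I discounted it because it was too noisy.
- **Squareness:** the foot is within about 0.5 to 1° of square across the hump. The fits of the hump and of the rest's base differ by that much.
- **Push:** about 4 N net of the gauge's weight, steady over the last 0.6 s. The force drifted while settling and briefly reached about 11 N earlier.
- **Other things:** in the last picture the other objects look to be where they started.

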